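Bring a sliding tool hook home round the bend of its hanger arm

ROBOT

A 6-joint arm with a two-finger parallel gripper is mounted at the origin on a cart in front of the work surface, level with it; the furniture and walls round the work are solid. World frame = base frame: x ahead of the robot, y to its left, z up, the work surface at z = 0. Lengths are in m, angles in rad, forces in N, time in s.
With the tool pointing down it reaches from about 0.3 to 0.875 m from the base axis. Payload 6.4 kg.
Tool frame: the origin (TCP) lies at the centre of the arm's flange, where the gripper is bolted on; the fingertips stand 166 mm ahead of it and the grasp point (between the pads) lies 147 mm ahead of it; z points along the fingers, y is the line along which they close (so a half turn about z gives the same grasp; the last joint's range is limited). The gripper opens to 88 mm and grips with 3 to 60 N. Pads are 18 mm wide; open, the fingers measure 123 mm over their backs; the gripper's body (75 mm by 187 mm) begins 45 mm behind the grasp point.
Start: joints at [1.142, 0.181, 1.607, -0, 1.354, -0.206], TCP at [0.127, 0.561, 0.405] pointing down, gripper open.
Joint ranges: [-2.99, 2.99], [-0.89, 2.07], [0.3, 2.58], [-1.14, 4.28], [0, 2.63], [-3.12, 3.12]. Speed limits (rad/s): [2.57, 2.57, 3.01, 3.14, 3.14, 3.14].

INTERFACE

Orientations are given as a 3x3 rotation matrix whose columns are the frame's x, y, z axes.
In Python, from plant import r gives the robot as it stands. Calls block until the motion is done:
- r.move_to(position, orientation): joint-space move of the TCP to a pose.
- r.movel(position, rot=None, speed=0.15, until_force=None): straight line of the TCP; rot=None keeps the orientation; speed is the mean speed in m/s. With until_force (N) it stops when the force on the tool has changed by that much, and returns True; else False.
- r.movej(angles): joint-space move.
- r.set_gripper(opening): finger opening in m; the grip force is fixed at half the most; returns when the fingers have stopped.
- r.pause(seconds).
- r.ik(position, orientation): joint angles nearest the present ones, or None.
- r.get_state(): the state.
- r.grab_frame(name): name is "scene" or "top"; returns the picture (480x640x3 uint8, red, green, blue); there is no depth.
- r.camera_params(name): a dict with "K" (3x3 intrinsics, pixels), "R" (3x3) and "t" (3): a world point X has camera coordinates R X + t. Camera axes: x right, y down, z forward; pixel columns grow to the right and rows downward; lengths in m; the calibration is good to about 2 mm. A picture is of the moment at which its call begins. camera_params takes no time and is no camera call.
A pose or a line that the arm cannot do raises r.PlanningError and nothing moves.
- r.hand_in(): hands the job in; it is judged then, once.
The state is a dict: "time_s": time; "q": joint angles; "dq": joint speeds; "effort": joint torques, N m; "tool_pos": TCP position; "orientation": TCP orientation; "wrist_force": force on the tool from outside, world axes, zero at the start; "moment": the same for the moment, N m; "width": finger opening in m; "grip_force": force on a finger pad.
Only numpy, scipy, OpenCV 4.12 (cv2) and the standard library are available. Lean on these libraries where they do the work, as an engineer would, in place of code of your own. Each camera call takes 0.05 s, during which the arm holds its last target. There are 200 camera calls.

TASK

Slide the drilled hook block, which hangs near the capped end of the bent steel arm, along the arm and round its bend until it sits fully home against the boss on top of the post, and leave it hanging there on the arm. Go gently: the arm was bent by hand and is not true, so feel your way, do not let the block bind, and never let it press on the arm or the boss with more than 12 N. Leave the loose things standing around it alone.

Things in the scene. Friction and masses are not known exactly. Their poses are not given: they have to be found in the camera images.
- stand: grey stand fixed to the bench: foot 130 x 110 x 12 mm, 26 mm post, on top a 34 mm dia. boss along the stand's y. Origin under the foot's centre, z up. A rigid, level, 10 mm dia. steel rod, axis 130 mm up, leaves the boss's +y face: straight along about +y for 50 to 90 mm, then a bend of about 90 degrees towards -x, then straight along about -x for 90 mm to an 18 mm dia. rubber cap
- stop (a point): centre of the boss's +y face, 20 mm from the post's axis and 130 mm above the bench: the face the block must touch, and where the rod's axis leaves it. Frame as the stand's. The rod was bent by hand: here it may point up to 10 degrees to either side of +y in plan (all the rest swings with it); neither that angle nor the length of this leg (50 to 90 mm) is told
- bend_nominal (a point): point in the air, the bend's centre if the rod were true (x -70, y 90, z 130 mm in the stand's frame, whose axes it has). The bend is four arcs of 22.5 degrees, centre-line radius 70 mm; where arcs 1-2, 2-3, 3-4 meet, and where arc 4 meets the capped leg, the rod kinks up to 5.7 degrees either way in plan, unknown: the bend turns 67 to 113 degrees in all
- hanger_hole (a point): centre of the hole of the aluminium block on the rod: 24 mm long along the hole (own x), 26 mm wide (y: grip here, across the rod), 14 mm up and 22 mm down from here (z up); a thin hook reaches 52 mm down. Hole 13.5 mm dia.: 1.75 mm of play all round, about 1 mm in the bend. 0.11 to 0.23 kg. Starts on the capped leg 30 to 55 mm from the bend, up to 3 degrees askew; seated, it is 12 mm from stop
- castor_1: bystander: small castor with a square plate, 72 x 60 x 65 mm high, loose on the bench; origin under its centre
- grease_tin: bystander: round white tin with a blue lid, 68 mm dia., 56 mm high, loose on the bench; origin under its centre
- hex_bolt_1: bystander: steel bolt standing on its head, 61 mm high, loose on the bench; origin under its head
- tape_measure: bystander: yellow and black tape measure, 32 x 77 x 68 mm high, loose on the bench; origin under its centre
There are look-alikes about, which are no part of the job. Leave any black, blue or pink look-alike of the part that bears hanger_hole alone.

How it is judged:
On the way:
1. the block is round the bend, on the leg next to the post (x of hanger_hole in the frame of stand above -0.02 m and y of hanger_hole in the frame of stand below 0.075 m).
At the end, for the whole second after the job is handed in: The hook block hangs on the arm against the boss: its hole centre within 16.5 mm of the stop point (12 mm is touching), upright within 17 degrees and at rest (distance between hanger_hole and stop below 0.0165 m and angle between hanger_hole's own z axis and vertical below 0.3 rad and linear speed of hanger below 0.02 m/s).
It fails at once if the block presses on the arm, the boss or the rest of the stand with more than 12 N (contact force between hanger and stand above 12 N or contact force between hanger and rod_root above 12 N or contact force between hanger and rod_bend1 above 12 N or contact force between hanger and rod_bend2 above 12 N or contact force between hanger and rod_bend3 above 12 N or contact force between hanger and rod_bend4 above 12 N or contact force between hanger and rod_out above 12 N).
It fails at once if a loose bystander is moved by more than 15 mm (distance of any of castor_1, grease_tin, hex_bolt_1, tape_measure from where it was at the start of the episode above 0.015 m).
It also fails if it takes over 72 s, if anything falls off the work surface, if the arm or the gripper's body presses on something with over 40 N, if the wrist force passes 120 N, or if a joint passes its speed limit or range.

## Working session

There is one attempt and no reset: what is moved stays moved. The work goes in short steps, each a Python script; the robot and the scene stay as the last script left them, time stands still between calls to the robot, and variables do not carry over. Pictures are saved under pics/ and viewed, at most 10 in all, crops included, and the job is handed in when it is done.

```bash
mkdir -p pics; ls; python3 - <<'E'
from plant import r
import cv2
for n in("scene","top"):
    cv2.imwrite(f"pics/{n}0.png",r.grab_frame(n)[:,:,::-1]); print(n,{k:v.round(4).tolist() for k,v in r.camera_params(n).items() if hasattr(v,'round')})
print(r.get_state())
E
```

```text
pics
scene {'K': [[451.8858, 0.0, 314.2248], [0.0, 451.8858, 243.9204], [0.0, 0.0, 1.0]], 'R': [[0.7301, -0.6833, 0.0077], [-0.4832, -0.5242, -0.7013], [0.4832, 0.5083, -0.7128]], 't': [-0.4254, 0.3266, 0.657]}
top {'K': [[610.1002, 0.0, 316.1578], [0.0, 610.1002, 240.7581], [0.0, 0.0, 1.0]], 'R': [[-0.0256, -0.9996, -0.007], [-0.9949, 0.0262, -0.0975], [0.0977, 0.0045, -0.9952]], 't': [0.0131, 0.5794, 1.0908]}
{'time_s': 0.1, 'q': array([ 1.14167354e+00,  1.81450349e-01,  1.60787145e+00, -4.48137152e-06,
        1.35375934e+00, -2.06280946e-01]), 'dq': array([-0.00062408, -0.00129706, -0.0026413 ,  0.0004597 ,  0.00157453,
        0.00114376]), 'effort': array([ 1.53232390e-04, -4.34820843e+01, -3.42693222e+01,  7.02396920e-02,
        3.40542232e-02, -2.56032320e-05]), 'tool_pos': array([0.12695925, 0.560592  , 0.40392692]), 'orientation': array([[-9.75273457e-01,  2.21000689e-01, -6.15342441e-04],
       [ 2.21001342e-01,  9.75272562e-01, -1.35535318e-03],
       [ 3.00592612e-04, -1.45783148e-03, -9.99998892e-01]]), 'wrist_force': array([-0.21020274,  0.09131129, -0.10998471]), 'moment': array([-0.00234974, -0.01071049, -0.02312522]), 'grip_force': 0.0, 'width': 0.08789535354389906}
```

View pics/scene0.png

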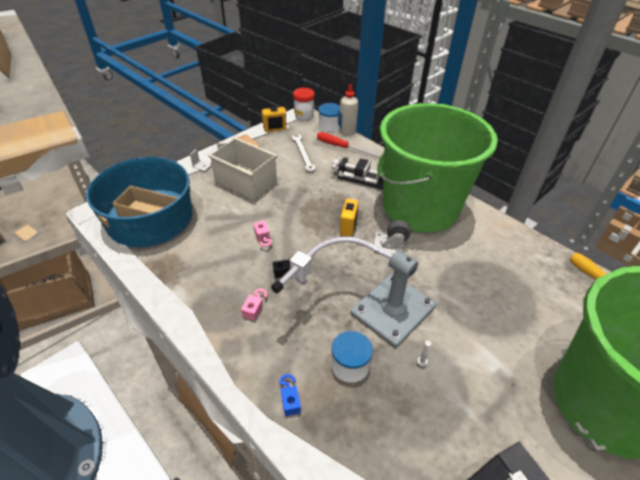

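View pics/top0.png

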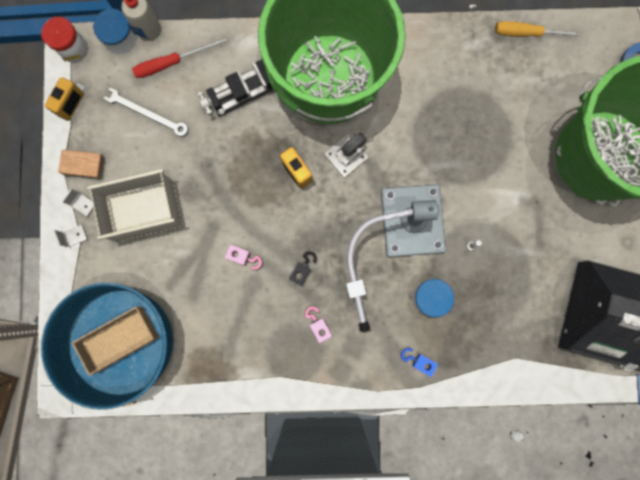

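The top view shows the boss at about (425,210), with the rod running left then bending down past the block at (356,289) to the cap at (364,327). The tin (435,298), bolt (474,244), tape (297,167) and castor (347,152) are the bystanders. I'll zoom in to trace the rod.

```bash
python3 - <<'E'
import cv2
a=cv2.imread("pics/top0.png")[190:340,335:455]
cv2.imwrite("pics/crop0.png",cv2.resize(a,None,fx=4,fy=4,interpolation=cv2.INTER_CUBIC))
E
```

```text
(no output)
```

View pics/crop0.png

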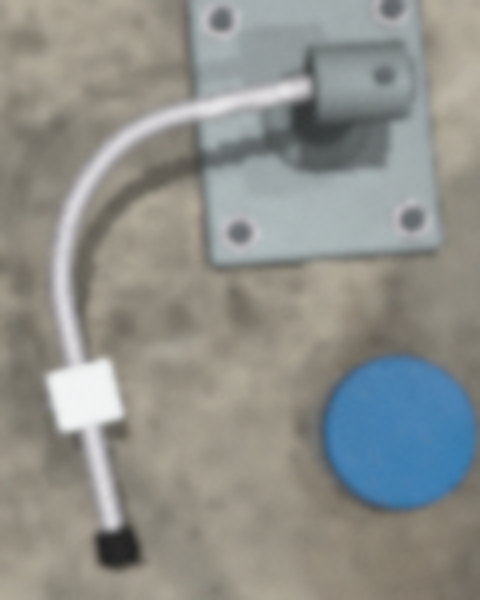

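The crop shows the rod clearly. It leaves the boss face at crop (312,87) and the bend apex is near (62,270). The block is at (85,396), and the capped leg ends at (113,530). 

Plan: rather than gripping the block, straddle the rod behind it with a nearly closed gripper used as a fork, and push it gently so it aligns itself. First I fit the rod model.

```bash
cat > rod.py <<'E'
import numpy as np
def unproj(uv,P,z):
    uv=np.atleast_2d(uv).astype(float); d=np.c_[uv,np.ones(len(uv))]@np.linalg.inv(P["K"]).T@P["R"]
    c=-P["R"].T@P["t"]; return (c+d*((z-c[2])/d[:,2])[:,None])[:,:2]
def curve(p,ds=.001):
    """from stop: p=x,y,heading,L,k1..k4 (clockwise? sign: turn left = +)"""
    x,y,h,L=p[:4]; k=p[4:8]; seg=[(L,0,0)]+[(.07*np.pi/8,np.pi/8,0 if i==0 else k[i-1]) for i in range(4)]+[(.09,0,k[3])]
    P=[];s0=0
    for l,a,kk in seg:
        h+=kk; n=int(np.ceil(l/ds))
        for i in range(n):
            P.append((x,y,h,s0+i*l/n)); h2=h+a/n; m=h+a/n/2; x+=l/n*np.cos(m); y+=l/n*np.sin(m); h=h2
        s0+=l
    P.append((x,y,h,s0)); return np.array(P)
E
python3 - <<'E'
from plant import r
import cv2,numpy as np
from rod import *
from scipy.optimize import least_squares
from scipy.spatial import cKDTree
P=r.camera_params("top"); im=cv2.imread("pics/top0.png").astype(int)
m=im.min(2)>165; m[:205]=0;m[322:]=0;m[:,:345]=0;m[:,412:]=0; m[276:302]=0; m[235:,375:]=0
n,lab,st,_=cv2.connectedComponentsWithStats(m.astype(np.uint8),connectivity=8); print(st[:8].tolist())
ok=[i for i in range(1,n) if st[i,4]>25]; v,u=np.nonzero(np.isin(lab,ok))
pts=unproj(np.c_[u,v],P,.131)
p0=unproj([413,211.7],P,.13)[0]; pe=unproj([363.2,322.5],P,.13)[0]
blk=unproj([335+85/4,190+396/4],P,.144)[0]; print(p0,pe,blk)
cor=unproj([[335+210/4,190+267/4],[335+440/4,190+247/4]],P,.012); d=cor[0]-cor[1]; print("stand yaw",np.degrees(np.arctan2(d[1],d[0]))-90)
def f(p):
    c=curve(p); t=cKDTree(c[:,:2]); dd,i=t.query(pts); nx=np.c_[-np.sin(c[i,2]),np.cos(c[i,2])]
    return np.r_[((pts-c[i,:2])*nx).sum(1)/.002,(c[0,:2]-p0)/.001,(c[-1,:2]-pe)/.002,p[4:]/.06,]
s=least_squares(f,np.r_[p0,np.pi/2+.1,.07,0,0,0,0],diff_step=1e-4)
p=s.x; r_=f(p); print(p.round(4),"rms mm",2*np.std(r_[:len(pts)]),len(pts))
c=curve(p); np.save("curve.npy",c)
i=np.argmin(np.hypot(*(c[:,:2]-blk).T)); print("block s",c[i],"off",np.hypot(*(c[i,:2]-blk)),"end",c[-1])
E
```

```text
[[0, 0, 640, 480, 306600], [348, 210, 64, 66, 481], [387, 219, 11, 6, 27], [389, 234, 7, 1, 7], [357, 302, 8, 20, 85]]
[ 0.61415663 -0.16557277] [ 0.43253418 -0.07623995] [ 0.48748757 -0.06575364]
stand yaw 3.482821431938831
[ 0.615  -0.1654  1.7667  0.0583  0.1194 -0.0388 -0.0252 -0.0617] rms mm 3.0450307051093444 593
block s [ 0.48705731 -0.06525221  3.33122221  0.20022583] off 0.0006607258057703197 end [ 0.43009701 -0.07618492  3.33122221  0.25822583]
```

```bash
cat >> rod.py <<'E'
Z=.282
def pose(s,c,lead=.010,off=np.zeros(2),flip=False,z=Z):
    """fork centred at arc length s, heading (towards boss) that of the rod `lead` further on"""
    x,y=[np.interp(s,c[:,3],c[:,i]) for i in (0,1)]; h=np.interp(s-lead-.004,c[:,3],c[:,2])/2+np.interp(s-lead+.004,c[:,3],c[:,2])/2
    a=h+(0 if flip else np.pi); X=np.array([np.cos(a),np.sin(a),0]); Zt=np.array([0,0,-1.])
    return np.array([x+off[0],y+off[1],z]),np.c_[X,np.cross(Zt,X),Zt],h+np.pi
E
python3 - <<'E'
from plant import r
import cv2,numpy as np
from rod import *
from scipy.optimize import least_squares
from scipy.spatial import cKDTree
P=r.camera_params("top"); im=cv2.imread("pics/top0.png").astype(int)
m=im.min(2)>165; m[:205]=0;m[322:]=0;m[:,:345]=0;m[:,412:]=0; m[276:302]=0; m[235:,375:]=0
n,lab,st,_=cv2.connectedComponentsWithStats(m.astype(np.uint8),connectivity=8)
ok=[i for i in range(1,n) if st[i,4]>50]; v,u=np.nonzero(np.isin(lab,ok))
pts=unproj(np.c_[u,v],P,.131)
p0=unproj([413,211.7],P,.13)[0]; pe=unproj([363.2,322.5],P,.13)[0]
def f(p):
    c=curve(p); t=cKDTree(c[:,:2]); dd,i=t.query(pts); nx=np.c_[-np.sin(c[i,2]),np.cos(c[i,2])]
    return np.r_[((pts-c[i,:2])*nx).sum(1)/.002,(c[0,:2]-p0)/.001,(c[-1,:2]-pe)/.002,p[4:]/.06,]
s=least_squares(f,np.r_[p0,np.pi/2+.1,.07,0,0,0,0],diff_step=1e-4,bounds=([-1,-1,1,.05]+[-.1]*4,[1,1,2.2,.09]+[.1]*4))
p=s.x; R=f(p)[:len(pts)]*2; c=curve(p); np.save("curve.npy",c)
print(p.round(4),"rms mm",np.std(R))
_,i=cKDTree(c[:,:2]).query(pts)
for a in np.arange(0,.26,.02):
    k=(c[i,3]>=a)&(c[i,3]<a+.02)
    if k.any(): print(round(a,2),k.sum(),R[k].mean().round(2),R[k].std().round(2))
for fl in (0,1):
    print(fl)
    for s in (.227,.18,.12,.08,.033):
        q=r.ik(*pose(s,c,flip=fl)[:2]); print(s,None if q is None else np.round(q,2))
E
```

```text
[ 0.6157 -0.1653  1.7555  0.0548  0.0747 -0.0329 -0.0232 -0.0137] rms mm 2.273842612470282
0.0 48 -0.09 2.2
0.02 70 -0.23 2.98
0.04 62 0.27 2.65
0.06 49 -0.12 2.07
0.08 53 -0.02 2.04
0.1 53 0.05 2.16
0.12 52 0.06 2.11
0.14 51 -0.04 2.03
0.16 43 0.0 2.01
0.22 50 -0.05 1.97
0.24 35 0.02 2.01
0
0.227 [-0.41  0.09  1.98 -0.    1.07  0.97]
0.18 [-0.35  0.19  1.87 -0.    1.08  1.03]
0.12 [-0.32  0.31  1.72 -0.    1.11  1.79]
0.08 [-0.34  0.38  1.63 -0.    1.14  2.4 ]
0.033 [-0.4   0.42  1.57 -0.    1.15  2.55]
1
0.227 [-0.41  0.09  1.98 -0.    1.07 -2.17]
0.18 [-0.35  0.19  1.87 -0.    1.08 -2.11]
0.12 [-0.32  0.31  1.72 -0.    1.11 -1.35]
0.08 [-0.34  0.38  1.63 -0.    1.14 -0.74]
0.033 [-0.4   0.42  1.57 -0.    1.15 -0.59]
```

Residuals are under 0.3 mm. Next I approach behind the block, descend and feel the rod sideways.

```bash
python3 - <<'E'
from plant import r
import numpy as np,cv2
from rod import *
c=np.load("curve.npy"); s=.2285
r.set_gripper(.019)
p,R,h=pose(s,c,flip=True,z=.36); r.move_to(p,R)
p[2]=Z; print("hit",r.movel(p,R,speed=.06,until_force=4)); st=r.get_state(); print(st["tool_pos"],st["wrist_force"],st["width"],st["time_s"])
n=np.array([-np.sin(h),np.cos(h),0]); e=[]
for sg in (1,-1):
    hit=r.movel(p+sg*.008*n,R,speed=.012,until_force=2); st=r.get_state(); e.append((st["tool_pos"]-p)@n); print(sg,hit,e[-1],st["wrist_force"])
    r.movel(p,R,speed=.03)
print("center off",np.mean(e),r.get_state()["time_s"],r.get_state()["wrist_force"])
cv2.imwrite("pics/t1.png",cv2.resize(r.grab_frame("scene")[180:380,200:460,::-1],None,fx=3,fy=3)); cv2.imwrite("pics/t1top.png",r.grab_frame("top")[:,:,::-1])
E
```

```text
hit False
[ 0.45978279 -0.07058806  0.28241363] [-0.36987644 -0.20825248  0.46158463] 0.019126655817614486 5.1833
1 True 0.004738888056545329 [ 0.24692729 -2.0930326   0.89366976]
-1 True -0.00470354995898052 [-0.5203922   0.48673413  0.54352482]
center off 1.766904878240487e-05 6.7333 [-0.53228073 -0.48637261  1.32999359]
```

View pics/t1.png

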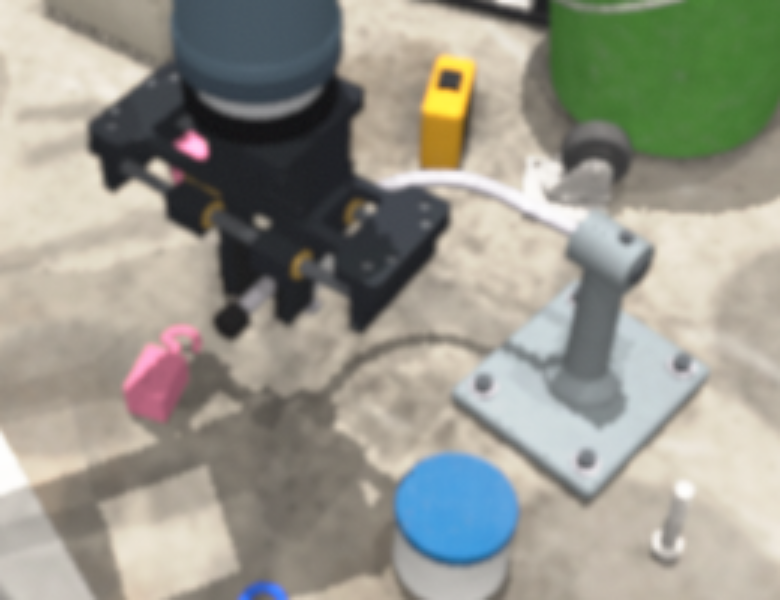

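The fork straddles the rod between cap and block, off centre by about 0.02 mm. Now I push in small monitored steps.

```bash
cat > push.py <<'E'
from plant import r
import numpy as np,cv2
from rod import *
c=np.load("curve.npy")
def push(s0,s1,step=.006,speed=.02,lim=4,lat=0.,lead=.010):
    s=s0
    while s>s1+1e-6:
        s=max(s-step,s1); p,R,h=pose(s,c,lead=lead,flip=True); n=np.array([-np.sin(h),np.cos(h),0]); t=np.array([np.cos(h),np.sin(h),0])
        hit=r.movel(p+lat*n,R,speed=speed,until_force=lim); st=r.get_state(); f=st["wrist_force"]
        print(f"s {s:.4f} hit {hit} along {f@t:.2f} left {f@n:.2f} z {f[2]:.2f} mz {st['moment'][2]:.3f} t {st['time_s']:.1f}")
        if hit or abs(f@t)>5 or abs(f@n)>5: break
    return s
E
python3 - <<'E'
from push import *
push(.2285,.165)
cv2.imwrite("pics/t2top.png",cv2.resize(r.grab_frame("top")[150:350,300:500,::-1],None,fx=3,fy=3))
E
```

```text
s 0.2225 hit False along -0.02 left -0.71 z 0.33 mz -0.061 t 7.3
s 0.2165 hit False along -0.16 left -0.10 z -0.66 mz 0.027 t 7.7
s 0.2105 hit False along 0.25 left -0.54 z -0.45 mz 0.012 t 8.2
s 0.2045 hit False along 0.29 left 0.97 z 0.52 mz 0.006 t 8.6
s 0.1985 hit False along -0.73 left 0.36 z -0.36 mz 0.037 t 9.1
s 0.1925 hit False along 1.15 left -0.15 z 0.24 mz -0.008 t 9.5
s 0.1865 hit False along -0.07 left 0.57 z 0.66 mz -0.040 t 10.0
s 0.1805 hit False along 0.06 left -0.32 z 0.64 mz -0.012 t 10.4
s 0.1745 hit False along -2.14 left -0.47 z 0.14 mz 0.000 t 10.9
s 0.1685 hit False along -2.59 left -0.52 z 0.51 mz -0.038 t 11.3
s 0.1650 hit False along -1.44 left -0.64 z 1.16 mz -0.107 t 11.7
```

```bash
python3 - <<'E'
from push import *
s=push(.165,.11,step=.005,speed=.014,lim=4)
cv2.imwrite("pics/t3.png",cv2.resize(r.grab_frame("scene")[180:380,240:500,::-1],None,fx=3,fy=3))
E
```

```text
s 0.1600 hit False along -3.42 left -0.72 z 1.49 mz -0.008 t 12.2
s 0.1550 hit False along -3.29 left -0.04 z 1.21 mz -0.047 t 12.7
s 0.1500 hit False along -3.68 left -0.85 z 0.96 mz -0.097 t 13.2
s 0.1450 hit False along -2.72 left -0.27 z 1.28 mz -0.037 t 13.7
s 0.1400 hit False along -4.53 left -0.97 z 1.92 mz -0.082 t 14.2
s 0.1350 hit False along -3.56 left -0.36 z 0.79 mz -0.051 t 14.8
s 0.1300 hit False along -5.30 left -0.56 z 1.44 mz -0.067 t 15.3
```

View pics/t3.png

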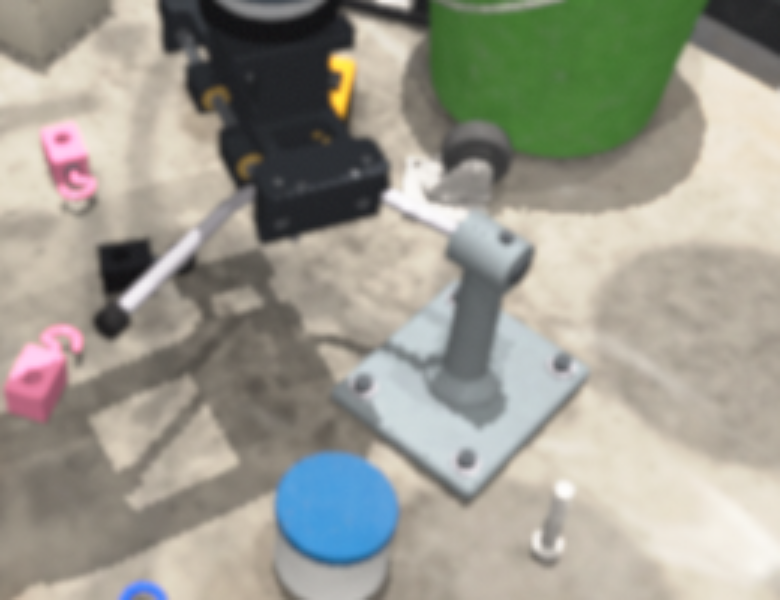

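The block is hidden under the gripper but moving freely so far. Push force has risen to about 5 N because the fork yaw lags the block in the bend. I'll back off, turn the fork further into the bend and go on.

```bash
python3 - <<'E'
from push import *
p,R,h=pose(.134,c,lead=.010,flip=True); r.movel(p,R,speed=.02); print(r.get_state()["wrist_force"])
p,R,h=pose(.134,c,lead=.018,flip=True); r.movel(p,R,speed=.02); r.pause(.3); print(r.get_state()["wrist_force"],r.get_state()["moment"])
s=push(.134,.116,step=.003,speed=.012,lim=4,lead=.018)
E
```

```text
[-0.12827489 -1.072623    0.14927723]
[-0.09806098  0.13249584  0.10422601] [-0.02734653  0.05153776 -0.07440302]
s 0.1310 hit False along 0.52 left 0.26 z 0.27 mz 0.022 t 16.6
s 0.1280 hit False along -1.00 left 0.88 z 0.67 mz 0.032 t 17.0
s 0.1250 hit False along -0.57 left -0.23 z 0.26 mz -0.002 t 17.4
s 0.1220 hit False along -1.36 left 0.05 z -1.16 mz -0.018 t 17.8
s 0.1190 hit False along -0.72 left 0.01 z -0.33 mz 0.035 t 18.2
s 0.1160 hit False along -0.96 left 0.19 z -0.58 mz 0.037 t 18.6
```

Resistance fell to about 1 N. I carry on.

```bash
python3 - <<'E'
from push import *
s=push(.116,.058,step=.004,speed=.014,lim=3.5,lead=.018)
E
```

```text
s 0.1120 hit False along -1.41 left 0.57 z -0.14 mz -0.012 t 19.1
s 0.1080 hit False along -1.43 left 0.44 z 0.07 mz -0.029 t 19.5
s 0.1040 hit False along -1.73 left 0.83 z -0.08 mz -0.006 t 19.9
s 0.1000 hit False along -0.33 left 0.40 z 0.65 mz -0.067 t 20.4
s 0.0960 hit False along -1.64 left 0.64 z 0.23 mz -0.006 t 20.8
s 0.0920 hit False along -0.33 left 0.61 z 0.07 mz 0.057 t 21.2
s 0.0880 hit False along -0.55 left 1.25 z 0.52 mz -0.052 t 21.7
s 0.0840 hit False along -0.11 left 0.27 z 0.05 mz -0.012 t 22.1
s 0.0800 hit False along -0.41 left 0.01 z -0.08 mz -0.004 t 22.5
s 0.0760 hit False along -1.56 left -0.61 z -0.04 mz -0.037 t 23.0
s 0.0720 hit False along -0.61 left -1.02 z 0.52 mz 0.001 t 23.4
s 0.0680 hit False along -1.55 left -0.37 z 0.33 mz -0.027 t 23.8
s 0.0640 hit False along -0.85 left -0.37 z -0.25 mz -0.019 t 24.3
s 0.0600 hit False along -0.91 left -0.39 z 0.02 mz 0.034 t 24.7
s 0.0580 hit False along -0.84 left -0.17 z -0.14 mz 0.083 t 25.0
```

```bash
python3 - <<'E'
from push import *
s=push(.058,.040,step=.004,speed=.012,lim=3,lead=.018)
if s<=.0401: s=push(s,.026,step=.003,speed=.006,lim=2.5,lead=.018)
cv2.imwrite("pics/t4.png",cv2.resize(r.grab_frame("scene")[190:340,300:500,::-1],None,fx=4,fy=4))
E
```

```text
s 0.0540 hit False along -0.10 left -0.34 z 0.15 mz -0.016 t 25.5
s 0.0500 hit False along 0.27 left -1.67 z -0.29 mz 0.016 t 26.0
s 0.0460 hit False along 0.07 left -0.44 z -0.05 mz -0.020 t 26.4
s 0.0420 hit False along -0.66 left -0.16 z 0.84 mz 0.003 t 26.9
s 0.0400 hit False along -1.34 left 0.07 z 0.87 mz 0.001 t 27.2
s 0.0370 hit False along -1.26 left -0.54 z 0.78 mz -0.020 t 27.9
s 0.0340 hit True along -0.16 left -0.80 z 0.03 mz 0.002 t 28.2
```

View pics/t4.png

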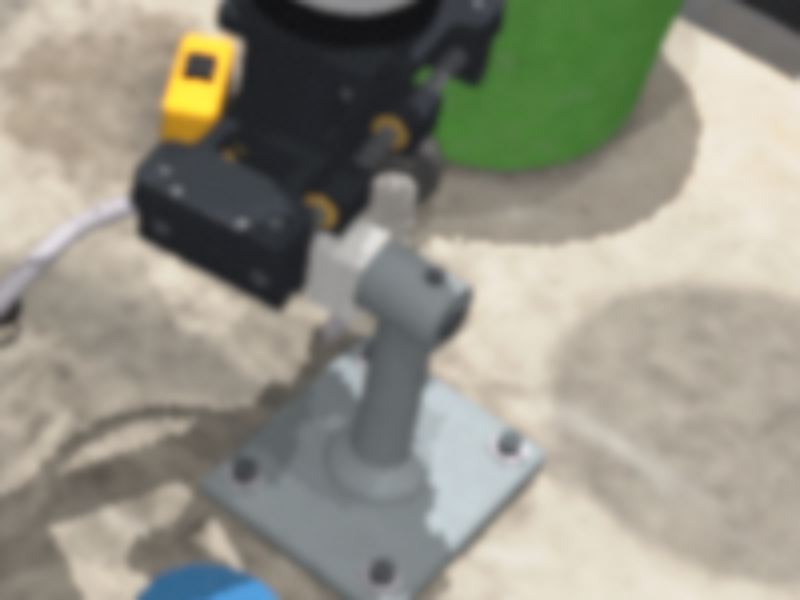

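The block (crop about (345,265)) is at or next to the boss face. I confirm the seat with another gentle push.

```bash
python3 - <<'E'
from push import *
def S():
    x=r.get_state()["tool_pos"][:2]; return c[np.argmin(np.hypot(*(c[:,:2]-x).T)),3]
print(S())
for s in (.034,.033,.032,.031,.030,.029,.028):
    p,R,h=pose(s,c,lead=.018,flip=True); t=np.array([np.cos(h),np.sin(h),0])
    hit=r.movel(p,R,speed=.005,until_force=4)
    f=np.mean([(r.pause(.05),r.get_state()["wrist_force"]@t)[1] for _ in range(5)]); print(s,hit,S(),round(f,2),r.get_state()["time_s"])
    if f<-4: break
E
```

```text
0.03587417876449491
0.034 True 0.03587417876449491 -0.18 28.9333
0.033 True 0.03587417876449491 -0.27 29.6
0.032 True 0.0348776737988145 -0.13 30.3417
0.031 True 0.0348776737988145 0.38 31.2
0.03 True 0.032884663867453666 0.17 32.175
0.029 True 0.032884663867453666 -0.2 33.0167
0.028 True 0.032884663867453666 -0.04 33.8167
```

It stalls at s = 0.033, the value expected when seated. I back off, lift and check.

```bash
python3 - <<'E'
from push import *
p,R,h=pose(.040,c,lead=.018,flip=True); r.movel(p,R,speed=.03)
p[2]+=.09; print(r.movel(p,R,speed=.08,until_force=6)); 
p2=p+np.array([-.1,.2,.05]); r.movel(p2,R,speed=.2); r.pause(.3)
T=r.grab_frame("top")[190:340,335:455,::-1]; Sc=r.grab_frame("scene")[220:330,330:450,::-1]
cv2.imwrite("pics/t5.png",np.hstack([cv2.resize(T,(400,500)),cv2.resize(Sc,(400,500))])); print(r.get_state()["time_s"])
E
```

```text
False
37.225
```

View pics/t5.png

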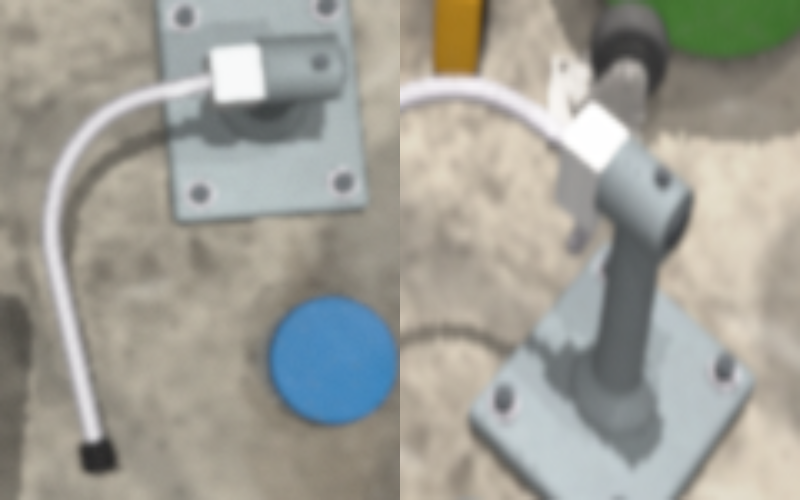

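The block sits flush against the boss, with its right edge touching the boss face at (262,72) in the top view. It hangs upright, so I hand in.

```bash
python3 -c "
from plant import r
print(r.hand_in())"
```

```text
the job is handed in; nothing more can be done
None
```

The hook block is round the bend and hanging upright against the boss; I handed the job in at about 37 s of the 72 s allowed, with the push peaking near 5 N at the wrist (block-to-arm force not measured directly) and no contact seen with the bystanders; no verdict was returned.

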